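# Draw out the roller tray

### The job

Both trays of the low steel rack stand ajar. First push the tray with the sprocket hub in it fully home, then hook a fingertip behind the lip of the tray with the fluted roller in it and draw that tray out along its runners to its stop, then let go and stand clear. Do not pinch the lips, do not touch or lift the parts in the trays, and leave everything else on the bench where it is.

Things in the scene. Friction and masses are not known exactly. Their poses are not given: they have to be found in the camera images.
- rack: Low dark steel rack, 200 mm deep, 228 mm wide, walls 36 mm high, open on top and in front, fixed to the bench. Origin: centre of its underside on the bench; its x axis points away from its open front (trays come out along its -x), its y axis to its left bay, z up. The two bay centrelines are at y = +56 and -56 mm.
- tray_l (a joint): How far the left (+y of the rack) steel tray is drawn out along the rack's -x: 0 fully home, 0.140 m at its outer stop. About 2.5 N of friction, stays where left, cannot lift. Tray 100 mm wide, side walls 30 mm and floor 14 mm above the bench. At its front an upright lip, then a 48 mm finger pocket, a cross wall (top 26 mm above the bench) and a 173 mm compartment with the part.
- lip_l (a point): Top edge of the left (+y of the rack) tray's lip, mid width, on its inner face (which looks to the rack and bounds the finger pocket: the pocket runs 48 mm from here along the rack's +x). The lip is an upright plate 100 mm wide, 6 mm thick, from 10 to 50 mm above the bench; its outer face is 6 mm further out. At joint 0 this point is at x = -150 mm, z = 50 mm in the rack's frame.
- tray_r (a joint): How far the right (-y of the rack) steel tray is drawn out along the rack's -x: 0 fully home, 0.140 m at its outer stop. About 2.5 N of friction, stays where left, cannot lift. Tray 100 mm wide, side walls 30 mm and floor 14 mm above the bench. At its front an upright lip, then a 48 mm finger pocket, a cross wall (top 26 mm above the bench) and a 173 mm compartment with the part.
- lip_r (a point): Top edge of the right (-y of the rack) tray's lip, mid width, on its inner face (which looks to the rack and bounds the finger pocket: the pocket runs 48 mm from here along the rack's +x). The lip is an upright plate 100 mm wide, 6 mm thick, from 10 to 50 mm above the bench; its outer face is 6 mm further out. At joint 0 this point is at x = -150 mm, z = 50 mm in the rack's frame.
- roller: Fluted blue polymer metering roller lying on its side along the tray, 44 mm across, 80 mm long, steel shaft stubs to 100 mm; loose in one of the trays (either one). Origin: under its middle, on the tray floor; x along its axis.
- hub: Galvanised sprocket hub lying flat in the other tray, loose: toothed disc 70 mm across and 8 mm thick with a 36 mm boss, 30 mm high in all. Origin: centre of its underside.
- spare_hub: Bystander: a second, identical sprocket hub lying flat on the bench beside the rack. Origin: centre of its underside.
- seed_cup: Bystander: rusty open seed cup, 72 mm across, 70 mm high, on the bench. Origin: centre of its underside.
- bearing: Bystander: steel bearing ring lying flat on the bench, 52 mm across, 15 mm high. Origin: centre of its underside.
- spanner: Bystander: spanner about 180 mm long lying on the bench. Origin: under its middle.
- screwdriver: Bystander: screwdriver about 200 mm long lying on the bench. Origin: under its middle.
- oil_tin: Bystander: round oil tin, 60 mm across, 90 mm high, on the bench. Origin: centre of its underside.
Mind the look-alikes: they are no part of the job. What is shaped like the roller but green is not meant.

How it is judged:
On the way, in this order (a step that is already met when the one before it is completed fails the run):
1. the hub's tray is pushed fully home (within 6 mm) while the roller's tray is not yet drawn out (under 90 mm) (((y of roller in the frame of rack above 0 m and value of joint tray_r below 0.006 m and value of joint tray_l below 0.09 m) or (y of roller in the frame of rack below 0 m and value of joint tray_l below 0.006 m and value of joint tray_r below 0.09 m))), for 0.2 s.
2. the roller's tray is drawn out to its stop (within 7 mm), the hub's tray still home (((y of roller in the frame of rack above 0 m and value of joint tray_r below 0.008 m and value of joint tray_l above 0.133 m) or (y of roller in the frame of rack below 0 m and value of joint tray_l below 0.008 m and value of joint tray_r above 0.133 m))), for 0.2 s.
At the end, for the whole second after the job is handed in: The roller's tray is out to its stop (at least 133 of 140 mm), the hub's tray home (within 8 mm), and roller and hub each lie at rest on the floor of their own trays (((y of roller in the frame of rack above 0 m and value of joint tray_r below 0.008 m and value of joint tray_l above 0.133 m) or (y of roller in the frame of rack below 0 m and value of joint tray_l below 0.008 m and value of joint tray_r above 0.133 m)) and ((y of roller in the frame of rack above 0 m and y of hub in the frame of rack below 0 m) or (y of roller in the frame of rack below 0 m and y of hub in the frame of rack above 0 m)) and height (world z) of roller between 0.008 and 0.03 m and height (world z) of hub between 0.008 and 0.03 m and linear speed of each of roller, hub below 0.02 m/s); the robot touches nothing.
It fails at once if the roller or the sprocket hub in the trays is touched by the robot (contact force between any of the fingers, the arm and roller above 1 N or contact force between any of the fingers, the arm and hub above 1 N).
It fails at once if the roller or the hub is lifted out of its tray (height (world z) of any of roller, hub above 0.05 m).
It fails at once if a lip is pinched: the fingers press on its front and its back at once ((contact force between the fingers and tray_l_c5 above 1.5 N and contact force between the fingers and tray_l_c6 above 1.5 N) or (contact force between the fingers and tray_r_c5 above 1.5 N and contact force between the fingers and tray_r_c6 above 1.5 N)).
It fails at once if a bystander on the bench is moved by more than 20 mm (distance of any of spare_hub, seed_cup, bearing, spanner, screwdriver, oil_tin from where it was at the start of the episode above 0.02 m).
It also fails if it takes over 48 s, if anything falls off the work surface, if the arm or the gripper's body presses on something with over 40 N, if the wrist force passes 120 N, or if a joint passes its speed limit or range.

### The arm

A 6-joint arm with a two-finger parallel gripper is mounted at the origin on the work surface. World frame = base frame: x ahead of the robot, y to its left, z up, the work surface at z = 0. Lengths are in m, angles in rad, forces in N, time in s.
With the tool pointing down it reaches from about 0.325 to 0.775 m from the base axis. Payload 5.5 kg.
Tool frame: the origin (TCP) lies between the finger pads; the fingertips stand 14 mm ahead of it and the grasp point (between the pads) lies 5 mm behind it; z points along the fingers, x is the direction in which the jaws open and shut, and the axes are right-handed (so a half turn about z gives the same grasp; the last joint's range is limited). The gripper opens to 88 mm and grips with 3 to 60 N. Pads are 20 mm wide; open, the fingers measure 115 mm over their backs; the gripper's body (75 mm by 178 mm) begins 61 mm behind the grasp point.
Start: joints at [-0.057, 0.091, 1.231, -0, 1.82, -0.057], TCP at [0.6, -0, 0.237] pointing down, gripper open.
Joint ranges: [-2.87, 2.87], [-0.86, 2.18], [0.17, 2.46], [-1.51, 4.65], [0.06, 2.69], [-2.65, 2.65]. Speed limits (rad/s): [2.57, 2.57, 3.01, 3.14, 3.14, 3.14].

### API

Orientations are given as a unit quaternion [w, x, y, z].
In Python, from cell import robot gives the robot as it stands.
- The arm moves only by the tool move_arm, never from a script. Its argument "rows" is a list that holds one entry, the list of rows, each a list of 4 numbers: the shift along the world's x, y, z in m, then the turn about the world's z in degrees. In form: [[[tx, ty, tz, yaw], ...]]. A call has 1 to 5 rows; each row is the pose to reach, as a shift and turn from the pose commanded when the call began; what a row does not reach only later rows make up. A row lasts 1/8 s, in which the tool goes at most 62.5 mm and 10.7 degrees, less where a joint would pass 70% of its speed; a pose out of reach is approached as far as the arm can. A call with a gripper value outside its range is refused whole. "hand" is the opening, from 0 (shut) to 1 (fully open), set as the call begins (left out, the last holds). The fingers move at their own pace and stop on an object; "newtons" is the grip in N (left out, the last holds). Time passes only in rows, so rows that repeat a pose let the fingers close. It gives the time, the measured TCP pose, the force and the opening at its end, in the units of the state.
- robot.observe(): the state, without advancing time (a new reading comes with each control period).
- robot.capture(name): name is "scene" or "side" or "wrist"; returns (picture, depth): 384x512x3 uint8, blue, green, red; 384x512 float32, m along the optical axis (not along the pixel's ray), 0 where there is no reading.
- robot.get_calibration(name): a dict with "fov_y" (degrees; the focal length in pixels is half the picture's height over the tangent of half this angle, whatever the lens; pixels are square), "cx", "cy" (the principal point, pixels), "extrinsics" (4x4, takes a point from camera to world coordinates); the wrist camera has in their place "T_tool_cam" (4x4, takes a point from camera to tool coordinates, whose origin is the TCP and whose axes are the tool frame's). Camera axes: x right, y down, z forward; pixel columns grow to the right and rows downward; lengths in m; the calibration is good to about 2 mm. A picture is of the moment at which its call begins: read the wrist's pose just before it. get_calibration takes no time and is no camera call.
- robot.job_done(): hands the job in, once; it reports no verdict.
The state is a dict: "clock": time; "joint_pos": joint angles; "joint_velocities": joint speeds; "joint_torque": joint torques, N m; "eef_pos": TCP position; "orientation": TCP orientation; "ft_force": force on the tool from outside, world axes, zero at the start; "ft_torque": the same for the moment, N m; "grip_width": finger opening in m.
Only numpy, scipy, OpenCV 4.12 (cv2) and the standard library are available. Lean on these libraries where they do the work, as an engineer would, in place of code of your own. Each camera call takes 0.05 s, during which the arm holds its last target. There are 200 camera calls.

## Working session

There is one attempt and no reset: what is moved stays moved. The work goes in short steps, Python scripts to look and compute and a tool call to move; the robot and the scene stay as the last step left them, time stands still between calls to the robot, and variables do not carry over. Pictures are saved under pics/ and viewed, about 8 in all and at most 12, crops included, and the job is handed in when it is done.

Besides the shell and the picture viewer there is one more tool, called after ">>>" by a JSON object that holds its "method" and its "body", one argument or row to a line. move_arm: Moves the arm, as the interface text tells. Its arguments: {"type":"object","properties":{"rows":{"type":"array","items":{"type":"array","items":{"type":"array","items":{"type":"number"}}}},"hand":{"type":"number"},"newtons":{"type":"number"}},"required":["rows"]}

```bash
mkdir -p pics; cat > h.py <<'E'
import numpy as np, cv2
from cell import robot
from scipy.spatial.transform import Rotation as R
def cam(name):
    c=robot.get_calibration(name); f=192/np.tan(np.radians(c['fov_y'])/2)
    if 'extrinsics' in c: T=np.array(c['extrinsics'])
    else:
        s=robot.observe(); q=s['orientation']; T=np.eye(4)
        T[:3,:3]=R.from_quat([q[1],q[2],q[3],q[0]]).as_matrix(); T[:3,3]=s['eef_pos']; T=T@np.array(c['T_tool_cam'])
    return f,c['cx'],c['cy'],T
def shot(name):
    K=cam(name); im,d=robot.capture(name); np.savez(f'{name}.npz',im=im,d=d,f=K[0],cx=K[1],cy=K[2],T=K[3]); return im,d,K
def pts(name):
    z=np.load(name+'.npz'); d=z['d']; v,u=np.mgrid[:384,:512]
    P=np.stack([(u-z['cx'])/z['f']*d,(v-z['cy'])/z['f']*d,d],-1)
    return P@z['T'][:3,:3].T+z['T'][:3,3], d>0
E
python3 - <<'E'
from h import *
for n in ['scene','side']:
    im,d,K=shot(n); print(n,K[3].round(3).tolist(),(d>0).mean()); cv2.imwrite(f'pics/{n}.png',cv2.resize(im,(800,600)))
print(robot.observe())
E
```

```text
scene [[-0.676, 0.624, -0.392, 1.296], [0.737, 0.575, -0.356, 0.608], [0.003, -0.53, -0.848, 1.478], [0.0, 0.0, 0.0, 1.0]] 0.9961344401041666
side [[0.901, -0.319, 0.293, 0.203], [-0.433, -0.672, 0.601, -0.904], [0.006, -0.669, -0.744, 1.191], [0.0, 0.0, 0.0, 1.0]] 0.9960683186848959
{'clock': 0.1, 'joint_pos': array([-5.67172217e-02,  9.17936023e-02,  1.23173941e+00, -3.31375134e-06,
        1.81981182e+00, -5.67125256e-02]), 'joint_velocities': array([ 0.00141163, -0.00161175, -0.00185781, -0.00021081,  0.00024834,
       -0.00048881]), 'joint_torque': array([ 2.46603209e-03, -4.47854412e+01, -4.07573140e+01,  6.99365954e-02,
        2.83264846e-02, -6.35370566e-05]), 'eef_pos': array([5.99761249e-01, 3.66717868e-07, 2.35628641e-01]), 'orientation': array([-4.80571372e-05,  9.99999616e-01, -2.75498341e-06, -8.74772087e-04]), 'ft_force': array([ 0.31328052,  0.02429372, -0.32700506]), 'ft_torque': array([0.00550825, 0.00242664, 0.0604591 ]), 'grip_width': 0.08804928980473493}
```

View pics/scene.png

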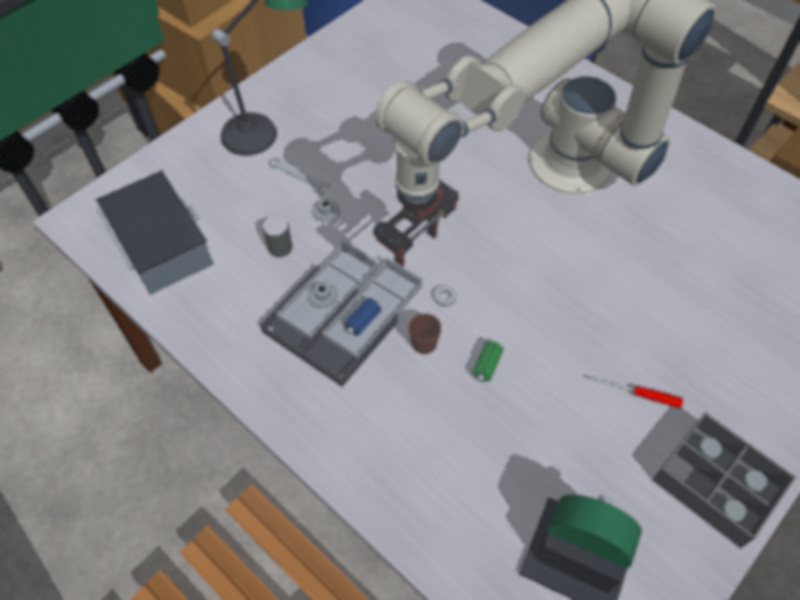

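View pics/side.png

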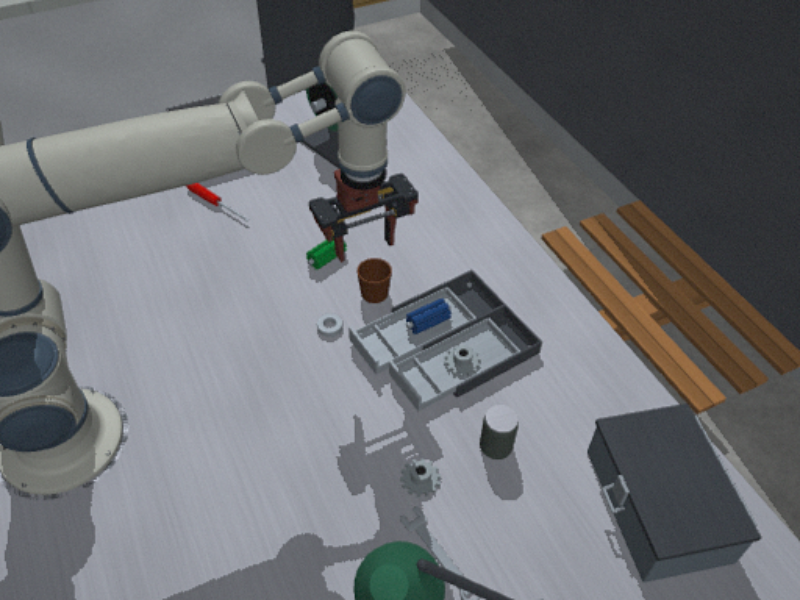

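Two trays: blue roller in the robot's left (+y) tray (side px 428,316; scene 363,316), hub in the right (-y) tray (side 462,360; scene 322,291). The look-alikes are the green roller (scene 487,360) and the spare hub (side 421,474), both on the bench outside the rack. Next I'll make a top-down map from both depth images.

```bash
python3 - <<'E'
from h import *
x0,x1,y0,y1,s=0.45,0.95,-0.35,0.2,1000  # 1px=1mm
W=[]
for n in ['scene','side']:
    P,ok=pts(n); im=np.load(n+'.npz')['im']
    m=ok&(P[...,0]>x0)&(P[...,0]<x1)&(P[...,1]>y0)&(P[...,1]<y1)&(P[...,2]<0.1)&(P[...,2]>-.02)
    Q=P[m]; c=im[m]; print(n,len(Q),'table z',np.median(Q[Q[:,2]<.006,2]))
    for h in (.036,):
        k=abs(Q[:,2]-h)<.003; print((k).sum())
    g=np.zeros((550,500,3),np.uint8)
    for q,cc in zip(Q[np.argsort(Q[:,2])],Q[np.argsort(Q[:,2])]):
        u=int((q[0]-x0)*s); v=int((y1-q[1])*s)
        col=np.array(cv2.applyColorMap(np.uint8([[np.clip(q[2]*4500,0,255)]]),cv2.COLORMAP_JET)[0,0]).tolist()
        cv2.circle(g,(u,v),1,col,-1)
    for i in range(0,500,50): cv2.putText(g,f'{x0+i/s:.2f}',(i,10),0,.35,(255,)*3); cv2.line(g,(i,0),(i,549),(90,)*3)
    for i in range(0,550,50): cv2.putText(g,f'{y1-i/s:.2f}',(0,i+10),0,.35,(255,)*3); cv2.line(g,(0,i),(499,i),(90,)*3)
    W.append(g[:, :400])
cv2.imwrite('pics/map.png',np.hstack(W))
E
```

```text
scene 18907 table z 0.0002742101483165227
449
side 22350 table z 0.00024059246021423952
557
```

View pics/map.png

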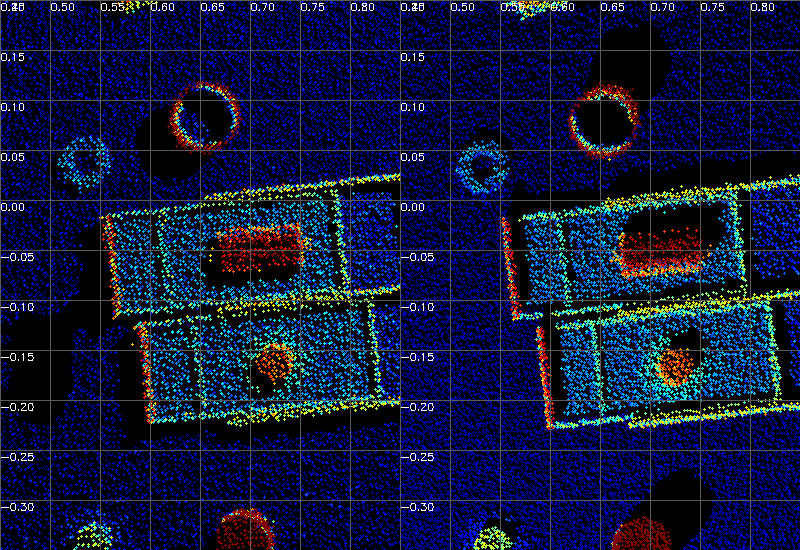

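The map is clear. The rack's +x points away from the robot, turned slightly toward +y. The left lip sits at x≈0.56, the right lip at x≈0.59. Next I'll fit the numbers.

```bash
python3 - <<'E'
from h import *
for n in ['scene','side']:
    P,ok=pts(n); Q=P[ok]
    def fit(k,nm):
        q=Q[k][:,:2].astype(np.float32); vx,vy,a,b=cv2.fitLine(q,cv2.DIST_HUBER,0,.001,.001).ravel(); print(n,nm,len(q),'dir',np.degrees(np.arctan2(vy,vx)).round(2),'at',a.round(4),b.round(4),'ext',q.min(0).round(3),q.max(0).round(3),'z',np.percentile(Q[k][:,2],[50,95]).round(4))
        return
    x,y,z=Q.T
    top=(z>.047)&(z<.053)
    fit(top&(x>.54)&(x<.58)&(y>-.125)&(y<0),'lipL')
    fit(top&(x>.57)&(x<.61)&(y>-.24)&(y<-.118),'lipR')
    w=(z>.0335)&(z<.0385)&(x>.68)&(x<.88)
    fit(w&(y>-.005)&(y<.05),'wallL'); fit(w&(y>-.225)&(y<-.17)&(abs(y+.205-(x-.77)*.13)<.02),'wallR')
    fit((z>.0335)&(z<.0385)&(x>.80)&(x<.95)&(y>-.17)&(y<.02)&(x>.86),'back')
E
```

```text
scene lipL 21 dir -82.19 at 0.56 -0.0426 ext [ 0.554 -0.112] [ 0.569 -0.017] z [0.0499 0.0529]
scene lipR 36 dir -82.06 at 0.5962 -0.1698 ext [ 0.589 -0.223] [ 0.604 -0.124] z [0.0499 0.0521]
scene wallL 58 dir 5.26 at 0.7757 0.0144 ext [ 0.681 -0.004] [0.857 0.025] z [0.0361 0.0383]
scene wallR 54 dir 7.12 at 0.7895 -0.2068 ext [ 0.681 -0.224] [ 0.879 -0.174] z [0.0352 0.0379]
scene back 30 dir -84.45 at 0.8675 -0.1124 ext [ 0.861 -0.167] [ 0.875 -0.042] z [0.0363 0.0384]
side lipL 47 dir -83.65 at 0.5615 -0.0688 ext [ 0.554 -0.117] [ 0.571 -0.02 ] z [0.05   0.0523]
side lipR 63 dir -83.42 at 0.596 -0.1791 ext [ 0.588 -0.229] [ 0.604 -0.129] z [0.0498 0.0526]
side wallL 67 dir 5.59 at 0.79 0.0122 ext [ 0.682 -0.004] [0.855 0.021] z [0.036  0.0383]
side wallR 88 dir 6.99 at 0.7702 -0.214 ext [ 0.684 -0.225] [ 0.878 -0.173] z [0.0356 0.0381]
side back 46 dir -82.9 at 0.8679 -0.1162 ext [ 0.86  -0.161] [ 0.876 -0.055] z [0.0352 0.0381]
```

>>> {"method": "move_arm", "body": {
  "rows": [
    [[-0.015,-0.045,0,2],[-0.03,-0.09,0,4],[-0.045,-0.135,0,6],[-0.055,-0.18,0,6.7],[-0.055,-0.18,-0.03,6.7]]
  ],
  "hand": 0,
  "newtons": 20
}}

```text
clock: 0.72
eef_pos: [0.545, -0.1834, 0.2085]
orientation: [0.001, 0.998, 0.056, 0.002]
ft_force: [0.8, 0.6, 0.5]
grip_width: 0.0415
```

>>> {"method": "move_arm", "body": {
  "rows": [
    [[0,0,-0.04,0],[0,0,-0.09,0],[0,0,-0.13,0],[0,0,-0.167,0],[0,0,-0.167,0]]
  ]
}}

```text
clock: 1.35
eef_pos: [0.5425, -0.179, 0.0355]
orientation: [-0.002, 0.998, 0.058, -0.004]
ft_force: [-0.8, 0.8, 0.2]
grip_width: 0.0005
```

```bash
python3 - <<'E'
from h import *
s=robot.observe(); print(s['eef_pos'],s['grip_width'],s['ft_force'])
im,d,K=shot('side'); cv2.imwrite('pics/s2.png',cv2.resize(im[180:300,180:370],(760,480),interpolation=cv2.INTER_CUBIC))
E
```

```text
[ 0.54245695 -0.17896862  0.03550925] 0.000527461945738017 [-0.84413177  0.79030292  0.20855291]
```

View pics/s2.png

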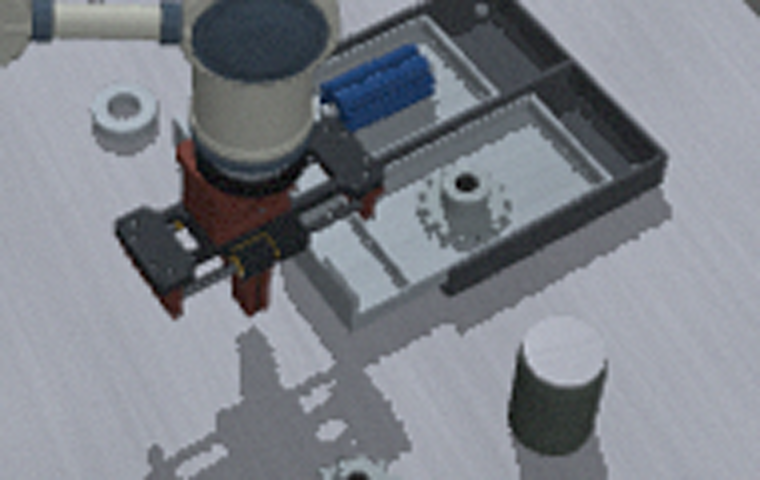

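The image shows the closed fingers at (250,300), in front of the hub tray's lip with clear space between. Pushing along the rack's +x.

>>> {"method": "move_arm", "body": {
  "rows": [
    [[0.012,0.0014,0,0],[0.024,0.0028,0,0],[0.034,0.004,0,0],[0.042,0.005,0,0],[0.05,0.0059,0,0]]
  ]
}}

```text
clock: 2.02
eef_pos: [0.5953, -0.1741, 0.0398]
orientation: [0.0, 0.998, 0.058, -0.0]
ft_force: [-3.3, -0.4, 2.4]
grip_width: 0.0006
```

>>> {"method": "move_arm", "body": {
  "rows": [
    [[0.003,0.0004,0,0],[0.006,0.0007,0,0],[0.009,0.001,0,0],[0.012,0.0014,0,0],[0.012,0.0014,0,0]]
  ]
}}

```text
clock: 2.65
eef_pos: [0.6074, -0.1727, 0.0395]
orientation: [0.0, 0.998, 0.058, 0.0]
ft_force: [-0.3, -0.3, 0.3]
grip_width: 0.0004
```

>>> {"method": "move_arm", "body": {
  "rows": [
    [[0.001,0.0001,0,0],[0.002,0.0002,0,0],[0.003,0.0004,0,0]]
  ]
}}

```text
clock: 3.02
eef_pos: [0.609, -0.1725, 0.0395]
orientation: [-0.0, 0.998, 0.058, -0.001]
ft_force: [-7.8, -0.5, 4.5]
grip_width: 0.0004
```

>>> {"method": "move_arm", "body": {
  "rows": [
    [[0.002,0.0002,0,0],[0.002,0.0002,0,0]]
  ]
}}

```text
clock: 3.28
eef_pos: [0.609, -0.1725, 0.0396]
orientation: [-0.0, 0.998, 0.058, -0.004]
ft_force: [-14.7, -0.2, 6.0]
grip_width: 0.0004
```

At the stop: no more motion and 15 N. Backing off, lifting, and moving over the left tray's finger pocket.

>>> {"method": "move_arm", "body": {
  "rows": [
    [[-0.03,-0.0035,0,0],[-0.03,-0.0035,0.04,0],[-0.03,-0.0035,0.09,0],[-0.028,0.05,0.09,0],[-0.025,0.108,0.09,0]]
  ]
}}

```text
clock: 3.9
eef_pos: [0.588, -0.0635, 0.131]
orientation: [0.0, 0.998, 0.057, 0.002]
ft_force: [-0.1, -0.5, 0.1]
grip_width: 0.0007
```

```bash
python3 - <<'E'
from h import *
s=robot.observe(); print(s['eef_pos'],s['ft_force'])
im,d,K=shot('wrist'); a=im
im,d,K=shot('side'); P,ok=pts('side'); Q=P[ok]; x,y,z=Q.T
S=x*.993+y*.117; t=y*.993-x*.117
for nm,lo,hi in(('L',-.18,-.085),('R',-.29,-.195)):
    k=(t>lo)&(t<hi)&(z>.047)&(z<.053)&(S>.53)&(S<.62); print(nm,k.sum(),np.median(S[k]) if k.any() else None,np.percentile(t[k],[2,98]) if k.any() else None)
cv2.imwrite('pics/w3.png',np.hstack([cv2.resize(a,(400,300)),cv2.resize(im[180:300,180:340],(400,300),interpolation=cv2.INTER_CUBIC)]))
E
```

```text
[ 0.58795041 -0.06349969  0.13095803] [-0.06229101 -0.51973232  0.13599492]
L 52 0.5497750755832966 [-0.17311933 -0.08788251]
R 53 0.5964867079766764 [-0.28825745 -0.19971372]
```

View pics/w3.png

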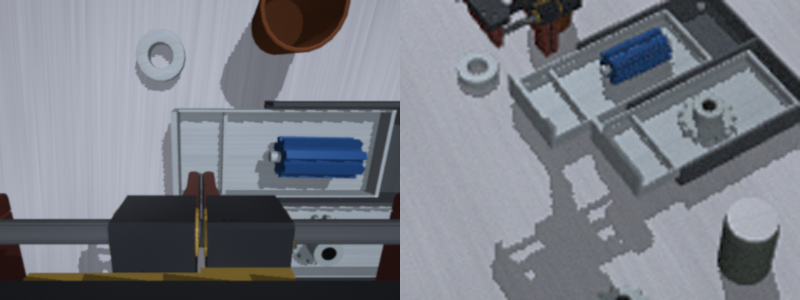

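Wrist view: fingertips (200,180) are inside the pocket between lip (178) and cross wall (222). The tray on the right is home. Before descending over the roller, I'll check how low the gripper's outer ends hang.

```bash
python3 - <<'E'
from h import *
shot('scene')
for n in('side','scene'):
    P,ok=pts(n); Q=P[ok]; x,y,z=Q.T; e=robot.observe()['eef_pos']
    S=x*.993+y*.117-(e[0]*.993+e[1]*.117); t=y*.993-x*.117-(e[1]*.993-e[0]*.117)
    for lo in np.arange(-.12,.12,.02):
        k=(S>lo)&(S<lo+.02)&(abs(t)<.05)&(z>.08)&(z<.4)
        if k.sum()>5: print(n,lo.round(2),k.sum(),'min dz from tcp',(z[k].min()-e[2]).round(3))
E
```

```text
side -0.1 113 min dz from tcp 0.069
side -0.08 187 min dz from tcp 0.065
side -0.06 183 min dz from tcp 0.078
side -0.04 688 min dz from tcp 0.066
side -0.02 471 min dz from tcp -0.013
side 0.0 347 min dz from tcp -0.011
side 0.02 112 min dz from tcp 0.071
side 0.04 82 min dz from tcp 0.079
side 0.06 195 min dz from tcp 0.066
side 0.08 61 min dz from tcp 0.074
scene -0.1 33 min dz from tcp 0.077
scene -0.08 73 min dz from tcp 0.068
scene -0.06 28 min dz from tcp 0.083
scene -0.04 52 min dz from tcp 0.071
scene -0.02 124 min dz from tcp -0.014
scene 0.0 299 min dz from tcp -0.009
scene 0.02 536 min dz from tcp 0.06
scene 0.04 60 min dz from tcp 0.082
scene 0.06 134 min dz from tcp 0.066
scene 0.08 118 min dz from tcp 0.067
```

The body stays at z≈0.10, and the roller's top is at 0.058. The fingers have about 10 mm of clearance on both sides of the pocket. Descend.

>>> {"method": "move_arm", "body": {
  "rows": [
    [[0,0,-0.03,0],[0,0,-0.06,0],[0,0,-0.08,0],[0,0,-0.092,0],[0,0,-0.092,0]]
  ]
}}

```text
clock: 4.68
eef_pos: [0.5867, -0.0644, 0.037]
orientation: [-0.0, 0.998, 0.058, -0.001]
ft_force: [-0.4, -0.6, 1.0]
grip_width: 0.0008
```

>>> {"method": "move_arm", "body": {
  "rows": [
    [[-0.005,-0.0006,0,0],[-0.01,-0.0012,0,0],[-0.016,-0.0019,0,0],[-0.022,-0.0026,0,0],[-0.03,-0.0035,0,0]]
  ]
}}

```text
clock: 5.3
eef_pos: [0.5573, -0.0677, 0.0386]
orientation: [0.0, 0.998, 0.058, 0.001]
ft_force: [3.2, 1.2, 3.9]
grip_width: 0.0002
```

Dragging at about 3 N, so the lip is hooked. About 70 mm to go.

>>> {"method": "move_arm", "body": {
  "rows": [
    [[-0.008,-0.0009,0,0],[-0.016,-0.0019,0,0],[-0.024,-0.0028,0,0],[-0.032,-0.0038,0,0],[-0.04,-0.0047,0,0]]
  ]
}}

```text
clock: 5.92
eef_pos: [0.5165, -0.0724, 0.0377]
orientation: [-0.0, 0.998, 0.058, 0.0]
ft_force: [3.2, 0.8, 3.7]
grip_width: 0.0007
```

>>> {"method": "move_arm", "body": {
  "rows": [
    [[-0.007,-0.0008,0,0],[-0.013,-0.0015,0,0],[-0.018,-0.0021,0,0],[-0.022,-0.0026,0,0],[-0.025,-0.0029,0,0]]
  ]
}}

```text
clock: 6.55
eef_pos: [0.4917, -0.0752, 0.0375]
orientation: [-0.0, 0.998, 0.058, -0.0]
ft_force: [2.2, 0.8, 2.0]
grip_width: 0.0007
```

>>> {"method": "move_arm", "body": {
  "rows": [
    [[-0.002,-0.0002,0,0],[-0.004,-0.0005,0,0],[-0.004,-0.0005,0,0]]
  ]
}}

```text
clock: 6.92
eef_pos: [0.4877, -0.0757, 0.0374]
orientation: [-0.0, 0.998, 0.058, -0.0]
ft_force: [1.9, 1.6, 2.0]
grip_width: 0.0007
```

>>> {"method": "move_arm", "body": {
  "rows": [
    [[-0.002,-0.0002,0,0],[-0.004,-0.0005,0,0],[-0.006,-0.0007,0,0],[-0.008,-0.0009,0,0]]
  ]
}}

```text
clock: 7.42
eef_pos: [0.482, -0.0763, 0.0377]
orientation: [-0.0, 0.998, 0.059, 0.003]
ft_force: [16.6, 0.9, -9.0]
grip_width: 0.0004
```

Stop reached: it holds at 17 N, and the travel between the two stops comes to 140 mm with a finger half-thickness of about 9.5 mm. Unhooking and rising.

>>> {"method": "move_arm", "body": {
  "rows": [
    [[0.007,0.0008,0,0],[0.014,0.0016,0,0],[0.014,0.0016,0,0],[0.014,0.0016,0.03,0],[0.014,0.0016,0.07,0]]
  ]
}}

```text
clock: 8.05
eef_pos: [0.4928, -0.0748, 0.1069]
orientation: [-0.0, 0.998, 0.058, -0.002]
ft_force: [1.0, -1.3, -0.7]
grip_width: 0.0005
```

>>> {"method": "move_arm", "body": {
  "rows": [
    [[0,0,0.05,0],[0,0,0.1,0],[0,0,0.15,0],[0,0,0.15,0],[0,0,0.15,0]]
  ]
}}

```text
clock: 8.68
eef_pos: [0.4938, -0.075, 0.2567]
orientation: [-0.0, 0.998, 0.058, -0.001]
ft_force: [-0.1, -0.5, -1.5]
grip_width: 0.0004
```

```bash
python3 - <<'E'
from h import *
s=robot.observe(); print(s['eef_pos'],s['ft_force'])
im,d,K=shot('side'); P,ok=pts('side'); Q=P[ok]; x,y,z=Q.T
S=x*.993+y*.117; t=y*.993-x*.117
for nm,lo,hi in(('L',-.18,-.085),('R',-.29,-.195)):
    k=(t>lo)&(t<hi)&(z>.047)&(z<.053)&(S>.43)&(S<.62); print(nm,k.sum(),np.percentile(S[k],[25,50,75]))
cv2.imwrite('pics/s4.png',cv2.resize(im[150:320,140:380],(800,567),interpolation=cv2.INTER_CUBIC))
E
```

```text
[ 0.4937708  -0.07504889  0.25669024] [-0.07711124 -0.51814269 -1.48464602]
L 111 [0.45830536 0.57278268 0.59789224]
R 51 [0.59538985 0.59672691 0.59860926]
```

View pics/s4.png

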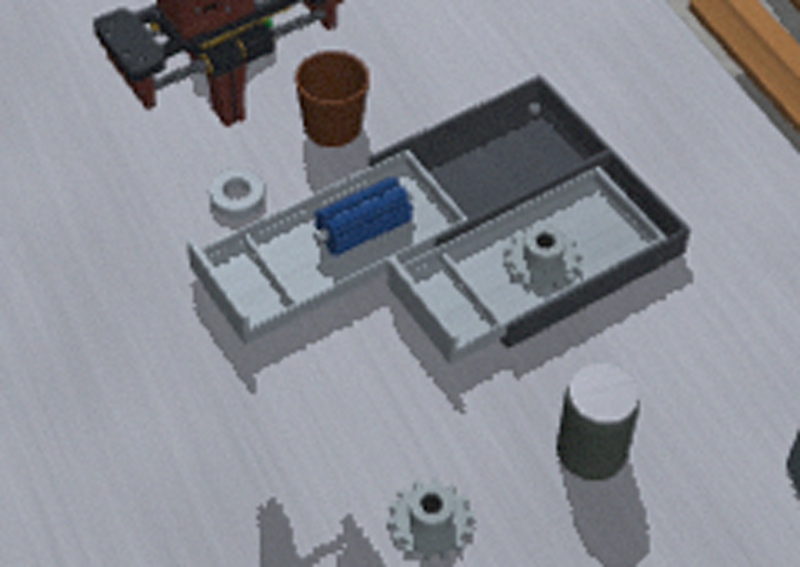

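The roller tray is fully out (lip at px 220,295), the hub tray is home (lip 425,305), and both parts are lying in their trays. The bystanders look untouched and the gripper is well clear. The lips are about 139 mm apart, against 140 mm expected. Handing in.

```bash
python3 -c "
from cell import robot
robot.job_done(); print(robot.observe()['clock'])"
```

```text
the job is handed in; nothing more can be done
the job is handed in; nothing more can be done
```

I pushed the hub's tray (right bay) home until it stopped moving at about 15 N. I then hooked the closed fingers behind the lip of the roller's tray (left bay) and drew it out until it held at about 17 N. After that I unhooked, rose to z ≈ 0.26 m and handed the job in, at about 9 s on the robot's clock.

**Last checks:**
- **Tray travel:** in the side camera's depth image the two lips stand about 139 mm apart along the runners, against 140 mm expected.
- **Parts:** the roller and the hub both lie in their own trays. I judged this from the final picture and did not measure their heights.
- **Bystanders:** those in the last picture (spare hub, seed cup, bearing, oil tin) look unmoved. The spanner and screwdriver were out of that crop, and the arm never went near them.
- **Disagreement:** the contact force put the hub tray's lip about 4 mm further in than the camera did. A finger half-thickness of 9.5 mm instead of my assumed 13.5 mm explains it, and would also make the travel between the two stops exactly 140 mm.

No check failed.

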